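Take the squeeze-tab safety cap off the hardener jar

ROBOT

A 6-joint arm with a two-finger parallel gripper is mounted at the origin on a cart in front of the work surface, level with it; the furniture and walls round the work are solid. World frame = base frame: x ahead of the robot, y to its left, z up, the work surface at z = 0. Lengths are in m, angles in rad, forces in N, time in s.
With the tool pointing down it reaches from about 0.3 to 0.775 m from the base axis. Payload 14.6 kg.
Tool frame: the origin (TCP) lies between the finger pads; the fingertips stand 22 mm ahead of it and the grasp point (between the pads) lies 3 mm ahead of it; z points along the fingers, y is the line along which they close (so a half turn about z gives the same grasp; the last joint's range is limited). The gripper opens to 94 mm and grips with 3 to 60 N. Pads are 16 mm wide; open, the fingers measure 119 mm over their backs; the gripper's body (75 mm by 177 mm) begins 78 mm behind the grasp point.
Start: joints at [1.258, 0.3, 1.521, -0, 1.321, -0.067], TCP at [0.134, 0.533, 0.227] pointing down, gripper open.
Joint ranges: [-3.03, 3.03], [-0.79, 2.21], [0.23, 2.52], [-1.04, 4.18], [0, 3.07], [-2.55, 2.55]. Speed limits (rad/s): [2.22, 2.22, 2.57, 3.14, 3.14, 3.14].

INTERFACE

Orientations are given as a unit quaternion [w, x, y, z].
In Python, from rig import arm gives the robot as it stands. The module is installed in compiled form; this text tells all that it offers.
- The arm moves only by the tool jog_arm, never from a script. Its argument "motion" is a list of rows, each an object with "linear": the shift along the tool's x, y, z in m, a list of three; "roll": the turn about the tool's z in degrees; "claw": the closure in counts, from 0 (fully open) to 255 (shut). A call has 1 to 20 rows; each row is the pose to reach, as a shift and turn from the pose commanded when the call began, along the tool's axes at that moment; what a row does not reach only later rows make up. A row lasts 1/8 s, in which the tool goes at most 62.5 mm and 10.7 degrees, less where a joint would pass 70% of its speed; a pose out of reach is approached as far as the arm can. A call with a gripper value outside its range is refused whole. The fingers move at their own pace and stop on an object; "force" is the grip in N (left out, the last holds). Time passes only in rows, so rows that repeat a pose let the fingers close. It gives the time, the measured TCP pose, the force, the opening and the grip force at its end, in the units of the state.
- arm.sense(): the state, without advancing time (a new reading comes with each control period).
- arm.snapshot(name): name is "scene" or "top" or "wrist"; returns a dict with "pixels" (480x640x3 uint8, red, green, blue), "z_map" (480x640 float32, m along the optical axis (not along the pixel's ray), 0 where there is no reading), "camera_matrix" (3x3 intrinsics, pixels), "D" ([k1, k2, p1, p2, k3] as OpenCV has them; the pictures are not rectified), "world_to_cam" (4x4, takes a point from world to camera coordinates). Camera axes: x right, y up, looking along -z (the intrinsics and any distortion apply to the point x, -y, -z); pixel columns grow to the right and rows downward; lengths in m; the calibration is good to about 2 mm. A picture is of the moment at which its call begins.
- arm.job_done(): hands the job in; it is judged then, once.
Trained networks look in the newest picture that a camera, given by its name, has taken for a name from the list of things; names that differ only in an ending like _2 or _b are one class to them, and where a whole thing is asked for, a point or a joint stands for the part that bears it (a point fixed in the world has none). Each returns a list of dicts, best first, with "p" (0 to 1); they miss things now and then, are a little off and sometimes report something else, mostly with a low value. They report only what shows in the picture. A call takes as long as a camera call. They do not tell look-alikes from the thing itself.
- arm.boxes_of(camera, target): "position" ([x, y, z] in m, in world coordinates, good to about 4 mm: the middle of the surface that is visible of it).
- arm.spot_point(camera, target): "position" ([x, y, z] in m, in world coordinates, good to about 4 mm: a listed point, or the origin of a listed thing).
The state is a dict: "clock": time; "joint_positions": joint angles; "joint_velocities": joint speeds; "joint_torque": joint torques, N m; "tcp_pos": TCP position; "tool_rot": TCP orientation; "wrist_force": force on the tool from outside, world axes, zero at the start; "ft_torque": the same for the moment, N m; "grip_width": opening from 0.0 (shut) to 1.0 (fully open); "grip_force": force on a finger pad.
Only numpy, scipy, OpenCV 4.12 (cv2) and the standard library are available. Lean on these libraries where they do the work, as an engineer would, in place of code of your own. Each camera call takes 0.05 s, during which the arm holds its last target. There are 200 camera calls.

TASK

Take the safety cap off the clamped jar: squeeze its two side tabs in, and with both kept in turn the cap anticlockwise (seen from above) until you feel it come up against its stop, ease off the twist, then lift it straight off and set it upright, the same way up, inside the shallow round resin dish. Do not force the cap against the jar, either by twisting hard on the stop or by pulling before it is free, do not drop the cap, and leave the things standing around as they are.

Things in the scene. Friction and masses are not known exactly. Their poses are not given: they have to be found in the camera images.
- jar: Fixed white jar, 80 mm in diameter, shoulder 72 mm above the bench, held between two aluminium jaws (46 mm high) of a clamp with a 150 x 100 x 10 mm steel base. Origin: on the jar's axis at bench height, z up; the tabs of the closed cap lie on its y axis. Hidden in the cap is a 28 mm neck, 26 mm high, with two bayonet ears whose angle differs from jar to jar and cannot be seen.
- jar_shoulder (a point): Centre of the jar's flat shoulder, 72 mm above the bench. Beside each tab two catch posts stand 7 mm above the shoulder, 24 mm apart, 26 to 32 mm from the axis; they stop a tab that is not squeezed in by 5 mm or more. The contact force between cap and jar must stay below 70 N: a hard twist on a stop or a hard pull on the held cap breaks this.
- cap_centre (a point): On the axis of the loose grey cap (about 0.1 kg), 20 mm above its underside; z up. The cap is 43 mm high with a 49 mm round body; on the jar its underside is 2 mm above the shoulder. Tabs at +y and -y: flat upright plates 18 mm wide (along x), 1 to 34 mm above the underside, outer faces 62 mm apart at rest, 49 mm squeezed. Keep fingertips 8 mm or more above the underside.
- cap_top (a point): Centre of the cap's top, 41 mm above its underside. With both tabs in, the cap turns anticlockwise from above against a light drag (under 0.1 N m) by 0.6 to 1.5 rad, differing by jar, to a solid stop. 0.2 N m above the drag is plenty to feel it. From the stop to 0.1 rad before it the cap lifts off under 6 N once the twist is eased; a twist left on the stop jams it, and elsewhere lugs hold it down. A sprung liner pushes it up, 3 N.
- tab_a (a joint): How far the tab at the cap's +y side is squeezed in, m: 0 at rest, 0.0065 fully in. It is sprung: 2.4 N to start, 10 N fully in; a grip of about 30 N holds both tabs in for turning. It comes out again when let go.
- tab_b (a joint): The same for the tab at the cap's -y side.
- dish_floor (a point): Centre of the inner floor (6 mm above the bench) of the shallow round pale resin dish, loose, 162 mm across and 37 mm high, inner width about 135 mm, open at the top.
- cup_steel: Bystander: turned steel cup, 60 mm across, 52 mm high, loose; origin at the centre of its underside.
- bottle_flux: Bystander: small bottle with black cap, 32 mm across, 75 mm high, loose; origin at the centre of its underside.
- cup_mould: Bystander: clear cast resin cup, 54 mm across, 36 mm high, loose; origin at the centre of its underside.
Things that resemble listed ones, but are neither listed nor needed, are in the scene too. Leave any purple look-alike of the part that bears cap_centre alone. There is more than one size of the jar; the job needs the larger.

How it is judged:
By the outcome, as a careful person would: the job done as asked, in the order asked, and still so for the second after the job is handed in, with the robot touching nothing.
It also fails if it takes over 67 s, if anything falls off the work surface, if the arm or the gripper's body presses on something with over 40 N, if the wrist force passes 120 N, or if a joint passes its speed limit or range.

## Working session

There is one attempt and no reset: what is moved stays moved. The work goes in short steps, Python scripts to look and compute and a tool call to move; the robot and the scene stay as the last step left them, time stands still between calls to the robot, and variables do not carry over. Pictures are saved under pics/ and viewed, at most 10 in all, crops included, and the job is handed in when it is done.

Besides the shell and the picture viewer there is one more tool, called after "Call:" as a command line: name --argument value ..., lists and objects as JSON in quotes. jog_arm: Moves the arm, as the interface text tells. Its arguments: {"type":"object","properties":{"motion":{"type":"array","items":{"type":"object","properties":{"linear":{"type":"array","items":{"type":"number"}},"roll":{"type":"number"},"claw":{"type":"number"}}}},"force":{"type":"number"}},"required":["motion"]}

```bash
mkdir -p pics; cat > h.py <<'E'
import numpy as np, cv2
from rig import arm
def snap(n,f):
    s=arm.snapshot(n); cv2.imwrite('pics/'+f,cv2.cvtColor(s['pixels'],cv2.COLOR_RGB2BGR)); np.savez('pics/'+f+'.npz',**s); return s
def world(s,u,v,d=None):
    K=np.array(s['camera_matrix']);D=np.array(s['D'],float)
    p=cv2.undistortPoints(np.array([[[u,v]]],float),K,D)[0,0]
    if d is None: d=float(s['z_map'][int(v),int(u)])
    c=np.array([p[0]*d,-p[1]*d,-d,1]); return (np.linalg.inv(s['world_to_cam'])@c)[:3]
E
python3 - <<'E'
from h import *
np.set_printoptions(precision=4,suppress=True)
print(arm.sense())
for c in('scene','top'):
    snap(c,c+'1.png')
    for t in ('jar','jar_shoulder','cap_centre','cap_top','dish_floor','cup_steel','bottle_flux','cup_mould','tab_a'):
        f=arm.boxes_of if t=='tab_a' else arm.spot_point
        print(c,t,[(round(r['p'],2),np.round(r['position'],3).tolist()) for r in f(c,t)][:4])
a=[cv2.imread(f'pics/{c}1.png') for c in('scene','top')]
E
```

```text
{'clock': 0.0, 'joint_positions': array([ 1.2584,  0.3004,  1.5216, -0.    ,  1.3207, -0.0666]), 'joint_velocities': array([ 0.0015, -0.0006,  0.0001,  0.0011, -0.0011,  0.0007]), 'joint_torque': array([  0.0013, -53.1819, -35.2733,   0.0709,   0.0244,  -0.0001]), 'tcp_pos': array([0.1338, 0.5332, 0.2269]), 'tool_rot': array([-0.0001,  0.1226,  0.9925, -0.0006]), 'wrist_force': array([0.1329, 0.2501, 0.3811]), 'ft_torque': array([ 0.0008, -0.0051, -0.073 ]), 'grip_force': 0.0, 'grip_width': 1.0000579907583458}
scene jar [(0.82, [0.52, -0.241, -0.006])]
scene jar_shoulder [(0.71, [0.52, -0.24, 0.074]), (0.62, [0.516, -0.487, 0.053])]
scene cap_centre [(0.81, [0.352, -0.263, 0.017]), (0.8, [0.514, -0.243, 0.091])]
scene cap_top [(0.81, [0.362, -0.265, 0.044]), (0.74, [0.516, -0.239, 0.112])]
scene dish_floor [(0.96, [0.512, -0.008, 0.004]), (0.29, [0.516, -0.241, 0.091])]
scene cup_steel [(0.78, [0.714, -0.007, 0.007])]
scene bottle_flux [(0.57, [0.689, 0.108, 0.005])]
scene cup_mould [(0.97, [0.691, -0.126, 0.002])]
scene tab_a [(0.67, [0.683, -0.128, 0.026]), (0.59, [0.509, -0.213, 0.099]), (0.51, [0.514, -0.274, 0.096]), (0.38, [0.377, -0.242, 0.027])]
top jar [(0.9, [0.52, -0.239, -0.002]), (0.83, [0.514, -0.483, 0.002]), (0.58, [0.693, -0.131, 0.002])]
top jar_shoulder [(0.92, [0.513, -0.481, 0.052]), (0.59, [0.521, -0.244, 0.07])]
top cap_centre [(0.9, [0.517, -0.243, 0.098]), (0.61, [0.361, -0.266, 0.018])]
top cap_top [(0.89, [0.361, -0.264, 0.039]), (0.84, [0.521, -0.241, 0.113])]
top dish_floor [(0.67, [0.51, -0.012, 0.007])]
top cup_steel [(0.89, [0.716, -0.002, 0.004])]
top bottle_flux [(0.57, [0.69, 0.107, 0.0])]
top cup_mould [(0.94, [0.691, -0.129, 0.002])]
top tab_a []
```

View pics/scene1.png

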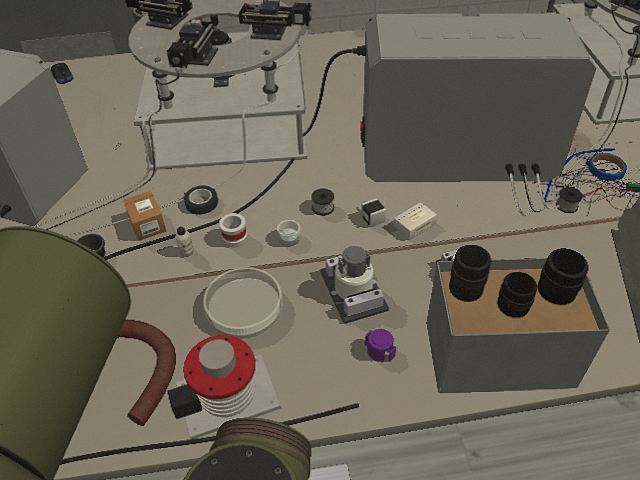

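View pics/top1.png

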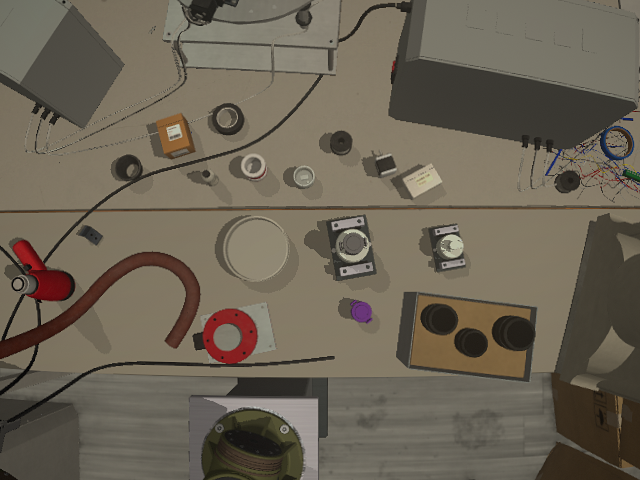

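The scene view shows the grey-capped large jar at (355,275), the dish at (243,300) and the purple look-alike cap at (380,345). In the top view the jar is at (352,245), the smaller jar at (449,247) and the dish at (255,248). I'll move over the jar and flip the gripper half a turn, so the last joint has room to turn anticlockwise.

```bash
cat >> h.py <<'E'
from scipy.spatial.transform import Rotation as Ro
def shift(target,yaw=None):
    """tool-axis shift (m) and roll (deg) to a world target; yaw = wanted world angle (deg) of tool y"""
    s=arm.sense(); q=s['tool_rot']; R=Ro.from_quat([q[1],q[2],q[3],q[0]]).as_matrix()
    y=np.degrees(np.arctan2(R[1,1],R[0,1]))
    print('shift',np.round(R.T@(np.array(target)-s['tcp_pos']),4),'yaw',round(y,2),'roll',None if yaw is None else round(-(yaw-y),2))
E
python3 - <<'E'
from h import *
s=np.load('pics/top1.png.npz')
for u,v in((230,335),(230,315),(352,243),(255,248),(440,320),(512,332)): print(u,v,world(s,u,v).round(3))
shift([.51,-.241,.27],-90)
E
```

```text
230 335 [0.314 0.026 0.145]
230 315 [0.356 0.032 0.119]
352 243 [ 0.517 -0.242  0.118]
255 248 [ 0.516 -0.007  0.008]
440 320 [ 0.351 -0.404  0.261]
512 332 [ 0.324 -0.55   0.252]
shift [-0.5533 -0.6596 -0.0426] yaw 75.92 roll 165.92
```

Call:
jog_arm --motion '[{"linear":[0,0,-0.04],"roll":10},{"linear":[-0.04,-0.045,-0.043],"roll":20},{"linear":[-0.08,-0.09,-0.043],"roll":30},{"linear":[-0.11,-0.13,-0.043],"roll":40},{"linear":[-0.15,-0.175,-0.043],"roll":50},{"linear":[-0.185,-0.22,-0.043],"roll":60},{"linear":[-0.22,-0.265,-0.043],"roll":70},{"linear":[-0.26,-0.31,-0.043],"roll":80},{"linear":[-0.295,-0.35,-0.043],"roll":90},{"linear":[-0.33,-0.395,-0.043],"roll":100},{"linear":[-0.37,-0.44,-0.043],"roll":110},{"linear":[-0.405,-0.485,-0.043],"roll":120},{"linear":[-0.44,-0.53,-0.043],"roll":130},{"linear":[-0.48,-0.57,-0.043],"roll":140},{"linear":[-0.515,-0.615,-0.043],"roll":150},{"linear":[-0.54,-0.64,-0.043],"roll":160},{"linear":[-0.553,-0.66,-0.043],"roll":166},{"linear":[-0.553,-0.66,-0.043],"roll":166},{"linear":[-0.553,-0.66,-0.043],"roll":166}]'

```text
invalid input
```

```bash
python3 - <<'E'
from h import *
s=arm.sense();print(s['joint_positions'].round(3),s['tcp_pos'].round(4),s['clock'],s['wrist_force'])
snap('wrist','w1.png')
for t in ('cap_centre','cap_top','jar_shoulder','jar'):
    print(t,[(round(r['p'],2),np.round(r['position'],4).tolist()) for r in arm.spot_point('wrist',t)][:4])
print([(round(r['p'],2),np.round(r['position'],4).tolist()) for r in arm.boxes_of('wrist','tab_a')][:4])
E
```

```text
[ 1.258  0.3    1.521  0.     1.321 -0.067] [0.1338 0.5335 0.2274] 1.0 [ 0.26911146 -0.47673507  0.11831227]
cap_centre []
cap_top []
jar_shoulder []
jar []
[]
```

View pics/w1.png

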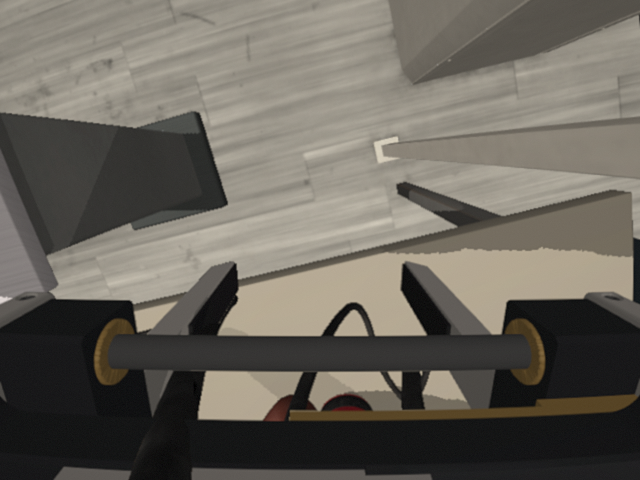

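The move was refused, probably because the rows had no claw value. I'll include it this time. The wrist picture shows only floor, with the fingers at rows 260-400, and the camera looks out on the tool +x side. So I'll stop about 70 mm short of the jar in x.

Call:
jog_arm --motion '[{"linear":[0,0,-0.04],"roll":10,"claw":0},{"linear":[-0.03,-0.045,-0.043],"roll":20,"claw":0},{"linear":[-0.065,-0.09,-0.043],"roll":30,"claw":0},{"linear":[-0.095,-0.135,-0.043],"roll":40,"claw":0},{"linear":[-0.13,-0.18,-0.043],"roll":50,"claw":0},{"linear":[-0.16,-0.225,-0.043],"roll":60,"claw":0},{"linear":[-0.195,-0.27,-0.043],"roll":70,"claw":0},{"linear":[-0.225,-0.315,-0.043],"roll":80,"claw":0},{"linear":[-0.26,-0.36,-0.043],"roll":90,"claw":0},{"linear":[-0.29,-0.405,-0.043],"roll":100,"claw":0},{"linear":[-0.32,-0.45,-0.043],"roll":110,"claw":0},{"linear":[-0.355,-0.495,-0.043],"roll":120,"claw":0},{"linear":[-0.385,-0.54,-0.043],"roll":130,"claw":0},{"linear":[-0.42,-0.585,-0.043],"roll":140,"claw":0},{"linear":[-0.45,-0.63,-0.043],"roll":150,"claw":0},{"linear":[-0.475,-0.66,-0.043],"roll":160,"claw":0},{"linear":[-0.485,-0.677,-0.043],"roll":166,"claw":0},{"linear":[-0.485,-0.677,-0.043],"roll":166,"claw":0},{"linear":[-0.485,-0.677,-0.043],"roll":166,"claw":0}]' --force 30

```text
clock: 3.68
tcp_pos: [0.4393, -0.2406, 0.2705]
tool_rot: [-0.0, 1.0, 0.001, -0.0]
wrist_force: [0.1, 1.1, -0.3]
grip_width: 0.997
grip_force: 0.0
```

```bash
python3 - <<'E'
from h import *
s=arm.sense();print(s['joint_positions'].round(3),s['tcp_pos'].round(4),s['clock'],s['wrist_force'])
snap('wrist','w2.png')
for t in ('cap_centre','cap_top','jar_shoulder','jar'):
    print(t,[(round(r['p'],2),np.round(r['position'],4).tolist()) for r in arm.spot_point('wrist',t)][:4])
print([(round(r['p'],2),np.round(r['position'],4).tolist()) for r in arm.boxes_of('wrist','tab_a')][:4])
E
```

```text
[-0.574  0.158  1.594  0.     1.389  0.996] [ 0.4393 -0.2406  0.2705] 3.675 [ 0.06020463  1.1195845  -0.27585729]
cap_centre [(0.73, [0.517, -0.2381, 0.0942]), (0.73, [0.3577, -0.2646, 0.0235])]
cap_top [(0.96, [0.516, -0.2467, 0.1158]), (0.8, [0.3601, -0.2628, 0.0459])]
jar_shoulder [(0.63, [0.516, -0.4813, 0.049])]
jar []
[(0.71, [0.3833, -0.2477, 0.0299]), (0.52, [0.5186, -0.2683, 0.1084])]
```

View pics/w2.png

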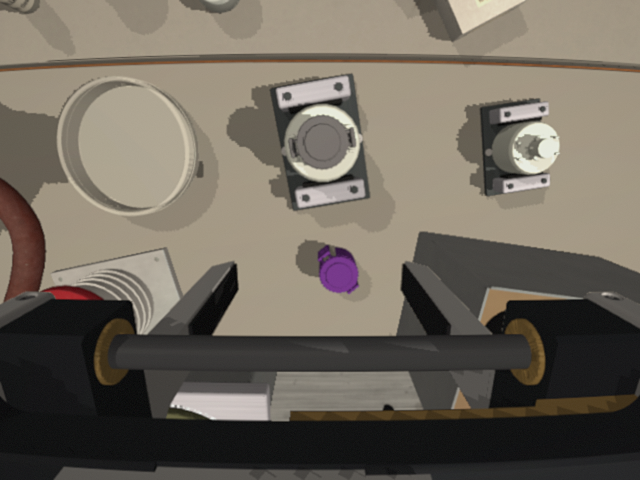

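The wrist view shows the grey cap at (323,143) with tabs at (288,145) and (357,138), the dish at (128,143), the purple look-alike at (338,270) and the small jar at (525,147). Next I'll fit the cap and its tab direction from depth in two cameras.

```bash
cat >> h.py <<'E'
def cloud(s):
    d=np.asarray(s['z_map'],float); v,u=np.nonzero(d>0)
    p=cv2.undistortPoints(np.stack([u,v],1).astype(float)[:,None],np.array(s['camera_matrix']),np.array(s['D'],float))[:,0]
    z=d[v,u]; c=np.stack([p[:,0]*z,-p[:,1]*z,-z,np.ones_like(z)]); return (np.linalg.inv(s['world_to_cam'])@c)[:3].T,u,v
E
python3 - <<'E'
from h import *
for f in('w2','top1','scene1'):
    s=np.load(f'pics/{f}.png.npz'); P,u,v=cloud(s)
    c0=np.array([.518,-.241])
    n=P[np.hypot(*(P[:,:2]-c0).T)<.05]
    t=n[n[:,2]>.111]; (cx,cy),r=cv2.minEnclosingCircle(t[:,:2].astype(np.float32)); q=np.percentile(t[:,:2],[2,98],axis=0)
    c=q.mean(0); print(f,'top z',np.median(t[:,2]).round(4),'encl',round(cx,4),round(cy,4),round(r,4),'mid',c.round(4))
    rr=n[:,:2]-c; m=(n[:,2]>.098)&(n[:,2]<.112)&(np.hypot(*rr.T)>.0265)&(np.hypot(*rr.T)<.036)
    for sg in(1,-1):
        k=m&(sg*rr[:,1]>.012); print('  tab',sg,k.sum(),n[k].mean(0).round(4),np.degrees(np.arctan2(*rr[k].mean(0)[::-1])).round(1))
    b=P[(np.hypot(*(P[:,:2]-[.514,-.01]).T)<.1)&(P[:,2]>.03)&(P[:,2]<.045)]
    (cx,cy),r=cv2.minEnclosingCircle(b[:,:2].astype(np.float32)); print('  dish rim',len(b),np.median(b[:,2]).round(4),round(cx,4),round(cy,4),round(r,4),np.percentile(b[:,:2],[1,99],axis=0).mean(0).round(4))
    fl=P[(np.hypot(*(P[:,:2]-[.514,-.01]).T)<.04)]; print('  floor',np.median(fl[:,2]).round(4))
    a=P[(np.hypot(*(P[:,:2]-c0).T)<.09)&(P[:,2]>.041)&(P[:,2]<.05)]
    print('  jaws angle',len(a), np.degrees(cv2.minAreaRect(a[:,:2].astype(np.float32))[2]).round(1) if 0 else cv2.minAreaRect(a[:,:2].astype(np.float32)))
E
```

```text
w2 top z 0.1155 encl 0.5169 -0.2448 0.0251 mid [ 0.5171 -0.2443]
  tab 1 101 [ 0.5119 -0.2162  0.1072] 100.5
  tab -1 106 [ 0.5217 -0.2722  0.1069] -80.7
  dish rim 2614 0.036 0.5142 -0.0117 0.0808 [ 0.5141 -0.0125]
  floor 0.0057
  jaws angle 3275 ((0.5172168612480164, -0.24467334151268005), (0.13409514725208282, 0.0800037756562233), 10.123808860778809)
top1 top z 0.116 encl 0.5195 -0.2443 0.0299 mid [ 0.5181 -0.2441]
  tab 1 19 [ 0.5124 -0.2155  0.107 ] 101.4
  tab -1 18 [ 0.5226 -0.2725  0.1063] -81.0
  dish rim 479 0.0366 0.5142 -0.011 0.0807 [ 0.5142 -0.0129]
  floor 0.0063
  jaws angle 667 ((0.5177126526832581, -0.24449801445007324), (0.13405759632587433, 0.080191969871521), 9.743659019470215)
scene1 top z 0.1159 encl 0.5157 -0.2435 0.027 mid [ 0.5164 -0.2418]
  tab 1 29 [ 0.5098 -0.2126  0.1055] 102.8
  tab -1 27 [ 0.5193 -0.2703  0.1056] -84.3
  dish rim 779 0.0358 0.514 -0.0067 0.0836 [ 0.5126 -0.0096]
  floor 0.0063
  jaws angle 615 ((0.5156083106994629, -0.23720762133598328), (0.14028222858905792, 0.07941026985645294), 13.948607444763184)
```

The views agree: cap axis at (0.517, -0.2445), top at z 0.116 and tab line at 100°. The dish centre is (0.514, -0.012). I'll go over the cap and descend to TCP z 0.108, which puts the fingertips about 12 mm above the underside.

Call:
jog_arm --motion '[{"linear":[0.04,0.002,0.01],"roll":-5,"claw":0},{"linear":[0.078,0.004,0.03],"roll":-10,"claw":0},{"linear":[0.078,0.004,0.05],"roll":-10,"claw":0},{"linear":[0.078,0.004,0.08],"roll":-10,"claw":0},{"linear":[0.078,0.004,0.11],"roll":-10,"claw":0},{"linear":[0.078,0.004,0.135],"roll":-10,"claw":0},{"linear":[0.078,0.004,0.155],"roll":-10,"claw":0},{"linear":[0.078,0.004,0.1625],"roll":-10,"claw":0},{"linear":[0.078,0.004,0.1625],"roll":-10,"claw":0},{"linear":[0.078,0.004,0.1625],"roll":-10,"claw":0}]'

```text
clock: 5.22
tcp_pos: [0.5179, -0.2455, 0.1089]
tool_rot: [0.0, 0.996, 0.086, 0.001]
wrist_force: [0.6, -0.6, 0.5]
grip_width: 0.997
grip_force: 0.0
```

```bash
python3 - <<'E'
from h import *
shift([.5172,-.2445,.108],-80)
s=arm.sense();print(s['tcp_pos'],s['wrist_force'],s['ft_torque'],s['joint_positions'].round(3))
snap('wrist','w3.png')
E
```

```text
shift [-0.0005 -0.0011  0.0009] yaw -80.08 roll -0.08
[ 0.51788166 -0.24547755  0.10889831] [ 0.61126479 -0.58728134  0.46659187] [-0.03333784  0.14150696 -0.05193095] [-0.507  0.472  1.576  0.     1.093  0.891]
```

View pics/w3.png

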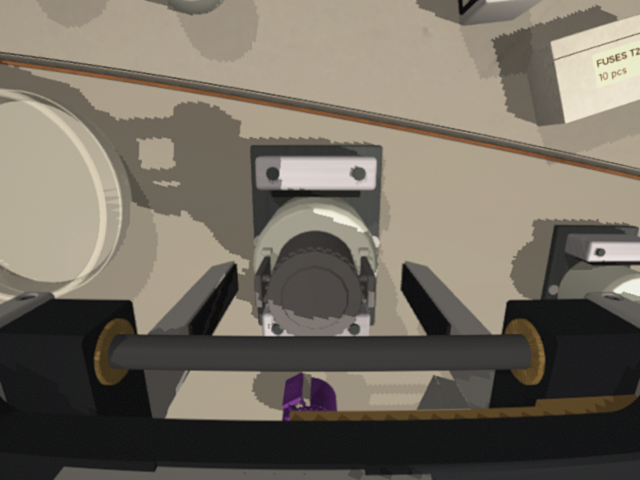

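The cap at (317,297) sits between the finger tips at columns 236 and 404, about 1 mm off toward tool -y. I'll correct that and close gently.

Call:
jog_arm --motion '[{"linear":[-0.0005,-0.001,0],"roll":0,"claw":0},{"linear":[-0.0005,-0.001,0],"roll":0,"claw":255},{"linear":[-0.0005,-0.001,0],"roll":0,"claw":255},{"linear":[-0.0005,-0.001,0],"roll":0,"claw":255},{"linear":[-0.0005,-0.001,0],"roll":0,"claw":255},{"linear":[-0.0005,-0.001,0],"roll":0,"claw":255},{"linear":[-0.0005,-0.001,0],"roll":0,"claw":255},{"linear":[-0.0005,-0.001,0],"roll":0,"claw":255}]' --force 32

```text
clock: 6.28
tcp_pos: [0.5169, -0.2444, 0.108]
tool_rot: [-0.0, 0.996, 0.086, 0.0]
wrist_force: [-1.2, 1.7, 2.8]
grip_width: 0.513
grip_force: 32.0
```

```bash
python3 - <<'E'
from h import *
s=arm.sense();print(s['tcp_pos'],s['wrist_force'],s['ft_torque'],s['grip_width']*94,s['grip_force'])
E
```

```text
[ 0.5168681  -0.24438633  0.10804204] [-1.17760801  1.71901586  2.8385967 ] [ 0.20923403  0.31283582 -0.05535679] 48.18166543150954 32.00968654069584
```

Opening is 48.2 mm, so both tabs are in. I'll turn 28° (below the 0.6 rad minimum), then go on in small steps, watching the moment.

Call:
jog_arm --motion '[{"linear":[0,0,0],"roll":-1,"claw":255},{"linear":[0,0,0],"roll":-4,"claw":255},{"linear":[0,0,0],"roll":-8,"claw":255},{"linear":[0,0,0],"roll":-12,"claw":255},{"linear":[0,0,0],"roll":-16,"claw":255},{"linear":[0,0,0],"roll":-20,"claw":255},{"linear":[0,0,0],"roll":-24,"claw":255},{"linear":[0,0,0],"roll":-27,"claw":255},{"linear":[0,0,0],"roll":-28,"claw":255},{"linear":[0,0,0],"roll":-28,"claw":255}]'

```text
clock: 7.52
tcp_pos: [0.517, -0.2446, 0.1081]
tool_rot: [0.0, 0.946, 0.325, 0.0]
wrist_force: [2.0, -1.0, 2.9]
grip_width: 0.51
grip_force: 32.0
```

```bash
cat > st.py <<'E'
from h import *
s=arm.sense();shift([.5169,-.2444,.108],-80);print(s['clock'],s['tcp_pos'].round(4),s['wrist_force'].round(2),s['ft_torque'].round(3),(s['grip_width']*94).round(1),s['grip_force'].round(1),s['joint_torque'][5].round(3),s['joint_positions'][5].round(4))
E
python3 st.py
```

```text
shift [ 0.     -0.0002  0.0001] yaw -52.11 roll 27.89Traceback (most recent call last):
  File "st.py", line 2, in <module>
    s=arm.sense();shift([.5169,-.2444,.108],-80);print(s['clock'],s['tcp_pos'].round(4),s['wrist_force'].round(2),s['ft_torque'].round(3),(s['grip_width']*94).round(1),s['grip_force'].round(1),s['joint_torque'][5].round(3),s['joint_positions'][5].round(4))
                                                                                                                                          ^^^^^^^^^^^^^^^^^^^^^^^^^^
AttributeError: 'float' object has no attribute 'round'
```

```bash
sed -i "s/(s\['grip_width'\]\*94).round(1),s\['grip_force'\].round(1)/round(s['grip_width']*94,1)/" st.py; python3 st.py
```

```text
shift [ 0.     -0.0002  0.0001] yaw -52.11 roll 27.89
7.525 [ 0.517  -0.2446  0.1081] [ 1.98 -0.97  2.94] [-0.229 -0.076 -0.   ] 47.9 -0.211 0.4037
```

Call:
jog_arm --motion '[{"linear":[0,0,0],"roll":-1.5,"claw":255},{"linear":[0,0,0],"roll":-3,"claw":255},{"linear":[0,0,0],"roll":-4.5,"claw":255},{"linear":[0,0,0],"roll":-6,"claw":255},{"linear":[0,0,0],"roll":-6,"claw":255}]'

```text
clock: 8.15
tcp_pos: [0.5168, -0.2444, 0.1079]
tool_rot: [-0.0, 0.927, 0.374, -0.0]
wrist_force: [1.2, -0.1, 2.6]
grip_width: 0.508
grip_force: 32.0
```

```bash
python3 st.py
```

```text
shift [ 0.0001  0.0001 -0.0001] yaw -46.05 roll 33.95
8.15 [ 0.5168 -0.2444  0.1079] [ 1.18 -0.07  2.62] [-0.091  0.05  -0.007] 47.7 -0.286 0.298
```

Call:
jog_arm --motion '[{"linear":[0,0,0],"roll":-1,"claw":255},{"linear":[0,0,0],"roll":-2,"claw":255},{"linear":[0,0,0],"roll":-3,"claw":255},{"linear":[0,0,0],"roll":-3,"claw":255}]'

```text
clock: 8.65
tcp_pos: [0.5168, -0.2444, 0.1079]
tool_rot: [-0.0, 0.917, 0.398, -0.0]
wrist_force: [0.1, -0.6, 2.7]
grip_width: 0.51
grip_force: 32.0
```

```bash
python3 st.py
```

```text
shift [ 0.      0.     -0.0001] yaw -43.06 roll 36.94
8.65 [ 0.5168 -0.2444  0.1079] [ 0.1  -0.56  2.74] [-0.042  0.051 -0.011] 48.0 -0.196 0.2458
```

Call:
jog_arm --motion '[{"linear":[0,0,0],"roll":-1,"claw":255},{"linear":[0,0,0],"roll":-2,"claw":255},{"linear":[0,0,0],"roll":-3,"claw":255},{"linear":[0,0,0],"roll":-3,"claw":255}]'

```text
clock: 9.15
tcp_pos: [0.5169, -0.2444, 0.108]
tool_rot: [0.0, 0.907, 0.422, 0.0]
wrist_force: [-0.6, -0.1, 1.9]
grip_width: 0.507
grip_force: 32.0
```

```bash
python3 st.py
```

```text
shift [ 0.0001  0.     -0.    ] yaw -40.06 roll 39.94
9.15 [ 0.5169 -0.2444  0.108 ] [-0.61 -0.14  1.92] [-0.077  0.062  0.051] 47.6 -0.197 0.1934
```

Call:
jog_arm --motion '[{"linear":[0,0,0],"roll":-1,"claw":255},{"linear":[0,0,0],"roll":-2,"claw":255},{"linear":[0,0,0],"roll":-3,"claw":255},{"linear":[0,0,0],"roll":-3,"claw":255}]'

```text
clock: 9.65
tcp_pos: [0.5168, -0.2444, 0.108]
tool_rot: [0.0, 0.895, 0.446, -0.0]
wrist_force: [0.2, 0.0, 2.7]
grip_width: 0.511
grip_force: 32.0
```

```bash
python3 st.py
```

```text
shift [ 0.0001  0.     -0.    ] yaw -37.06 roll 42.94
9.65 [ 0.5168 -0.2444  0.108 ] [0.16 0.02 2.75] [-0.085  0.065 -0.045] 48.0 -0.196 0.1411
```

Call:
jog_arm --motion '[{"linear":[0,0,0],"roll":-1,"claw":255},{"linear":[0,0,0],"roll":-2,"claw":255},{"linear":[0,0,0],"roll":-3,"claw":255},{"linear":[0,0,0],"roll":-3,"claw":255}]'

```text
clock: 10.15
tcp_pos: [0.5169, -0.2444, 0.108]
tool_rot: [0.0, 0.883, 0.469, 0.0]
wrist_force: [-0.3, -0.3, 2.7]
grip_width: 0.511
grip_force: 32.0
```

```bash
python3 st.py
```

```text
shift [ 0.  0. -0.] yaw -34.06 roll 45.94
10.15 [ 0.5169 -0.2444  0.108 ] [-0.33 -0.34  2.72] [-0.095  0.071 -0.004] 48.1 -0.196 0.0887
```

Call:
jog_arm --motion '[{"linear":[0,0,0],"roll":-1,"claw":255},{"linear":[0,0,0],"roll":-2,"claw":255},{"linear":[0,0,0],"roll":-3,"claw":255},{"linear":[0,0,0],"roll":-3,"claw":255}]'

```text
clock: 10.65
tcp_pos: [0.5168, -0.2444, 0.1079]
tool_rot: [-0.0, 0.871, 0.492, 0.0]
wrist_force: [0.6, -0.2, 2.0]
grip_width: 0.512
grip_force: 32.0
```

```bash
python3 st.py
```

```text
shift [ 0.0001  0.     -0.0001] yaw -31.06 roll 48.94
10.65 [ 0.5168 -0.2444  0.1079] [ 0.57 -0.19  1.97] [-0.052  0.118  0.039] 48.1 -0.196 0.0363
```

Call:
jog_arm --motion '[{"linear":[0,0,0],"roll":-1,"claw":255},{"linear":[0,0,0],"roll":-2,"claw":255},{"linear":[0,0,0],"roll":-3,"claw":255},{"linear":[0,0,0],"roll":-3,"claw":255}]'

```text
clock: 11.15
tcp_pos: [0.5168, -0.2444, 0.1079]
tool_rot: [-0.0, 0.857, 0.515, -0.0]
wrist_force: [0.4, -0.7, 2.2]
grip_width: 0.507
grip_force: 32.0
```

```bash
python3 st.py
```

```text
shift [ 0.      0.     -0.0001] yaw -28.06 roll 51.94
11.15 [ 0.5168 -0.2444  0.1079] [ 0.42 -0.67  2.18] [-0.074  0.125 -0.005] 47.7 -0.197 -0.016
```

Call:
jog_arm --motion '[{"linear":[0,0,0],"roll":-1,"claw":255},{"linear":[0,0,0],"roll":-2,"claw":255},{"linear":[0,0,0],"roll":-3,"claw":255},{"linear":[0,0,0],"roll":-3,"claw":255}]'

```text
clock: 11.65
tcp_pos: [0.5168, -0.2444, 0.108]
tool_rot: [-0.0, 0.844, 0.537, -0.0]
wrist_force: [-1.0, -0.3, 2.0]
grip_width: 0.51
grip_force: 32.0
```

```bash
python3 st.py
```

```text
shift [ 0.0001  0.     -0.    ] yaw -25.06 roll 54.94
11.65 [ 0.5168 -0.2444  0.108 ] [-1.01 -0.31  1.95] [-0.121  0.108 -0.027] 47.9 -0.196 -0.0684
```

Call:
jog_arm --motion '[{"linear":[0,0,0],"roll":-1,"claw":255},{"linear":[0,0,0],"roll":-2,"claw":255},{"linear":[0,0,0],"roll":-3,"claw":255},{"linear":[0,0,0],"roll":-3,"claw":255}]'

```text
clock: 12.15
tcp_pos: [0.5169, -0.2444, 0.108]
tool_rot: [0.0, 0.829, 0.559, -0.0]
wrist_force: [0.0, -0.2, 2.4]
grip_width: 0.511
grip_force: 32.0
```

```bash
python3 st.py; python3 - <<'E'
from h import *
s=snap('top','top2.png'); cv2.imwrite('pics/top2c.png',cv2.resize(cv2.imread('pics/top2.png')[180:310,280:430],None,fx=4,fy=4,interpolation=2))
E
```

```text
shift [ 0.  0. -0.] yaw -22.06 roll 57.94
12.15 [ 0.5169 -0.2444  0.108 ] [ 0.01 -0.18  2.4 ] [-0.069  0.066  0.025] 48.0 -0.195 -0.1207
```

View pics/top2c.png

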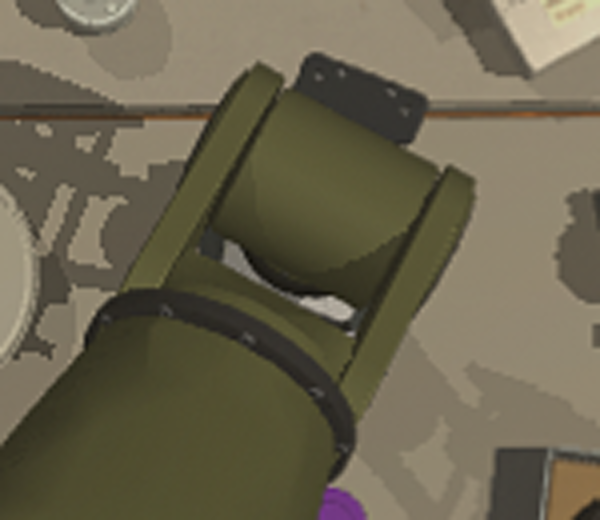

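The top view is hidden by the arm, but the constant 48 mm opening says the cap turns with the pads. Continuing.

Call:
jog_arm --motion '[{"linear":[0,0,0],"roll":-1,"claw":255},{"linear":[0,0,0],"roll":-2,"claw":255},{"linear":[0,0,0],"roll":-3,"claw":255},{"linear":[0,0,0],"roll":-3,"claw":255}]'

```text
clock: 12.7
tcp_pos: [0.5169, -0.2444, 0.1079]
tool_rot: [0.0, 0.814, 0.58, 0.0]
wrist_force: [0.4, 0.2, 2.2]
grip_width: 0.512
grip_force: 32.0
```

```bash
python3 st.py
```

```text
shift [ 0.      0.     -0.0001] yaw -19.06 roll 60.94
12.7 [ 0.5169 -0.2444  0.1079] [0.39 0.23 2.21] [-0.095  0.118  0.027] 48.1 -0.197 -0.1731
```

Call:
jog_arm --motion '[{"linear":[0,0,0],"roll":-1,"claw":255},{"linear":[0,0,0],"roll":-2,"claw":255},{"linear":[0,0,0],"roll":-3,"claw":255},{"linear":[0,0,0],"roll":-3,"claw":255}]'

```text
clock: 13.2
tcp_pos: [0.5168, -0.2444, 0.1079]
tool_rot: [-0.0, 0.799, 0.601, -0.0]
wrist_force: [0.9, 0.3, 2.2]
grip_width: 0.507
grip_force: 32.0
```

```bash
python3 st.py
```

```text
shift [ 0.      0.0001 -0.0001] yaw -16.07 roll 63.93
13.2 [ 0.5168 -0.2444  0.1079] [0.87 0.32 2.19] [-0.081  0.064  0.059] 47.7 -0.196 -0.2254
```

Call:
jog_arm --motion '[{"linear":[0,0,0],"roll":-1,"claw":255},{"linear":[0,0,0],"roll":-2,"claw":255},{"linear":[0,0,0],"roll":-3,"claw":255},{"linear":[0,0,0],"roll":-3,"claw":255}]'

```text
clock: 13.7
tcp_pos: [0.5169, -0.2444, 0.1079]
tool_rot: [-0.0, 0.783, 0.622, 0.0]
wrist_force: [0.5, 0.1, 3.5]
grip_width: 0.506
grip_force: 32.0
```

```bash
python3 st.py
```

```text
shift [ 0.      0.     -0.0001] yaw -13.06 roll 66.94
13.7 [ 0.5169 -0.2444  0.1079] [0.51 0.08 3.5 ] [-0.06   0.044 -0.01 ] 47.5 -0.196 -0.2778
```

Call:
jog_arm --motion '[{"linear":[0,0,0],"roll":-1,"claw":255},{"linear":[0,0,0],"roll":-2,"claw":255},{"linear":[0,0,0],"roll":-3,"claw":255},{"linear":[0,0,0],"roll":-3,"claw":255}]'

```text
clock: 14.2
tcp_pos: [0.5168, -0.2444, 0.1079]
tool_rot: [-0.0, 0.766, 0.642, 0.0]
wrist_force: [0.4, 0.0, 2.1]
grip_width: 0.507
grip_force: 32.0
```

```bash
python3 st.py
```

```text
shift [ 0.      0.0001 -0.0001] yaw -10.07 roll 69.93
14.2 [ 0.5168 -0.2444  0.1079] [0.44 0.03 2.09] [-0.041  0.039 -0.021] 47.7 -0.195 -0.3302
```

Call:
jog_arm --motion '[{"linear":[0,0,0],"roll":-1,"claw":255},{"linear":[0,0,0],"roll":-2,"claw":255},{"linear":[0,0,0],"roll":-3,"claw":255},{"linear":[0,0,0],"roll":-3,"claw":255}]'

```text
clock: 14.7
tcp_pos: [0.5171, -0.2444, 0.108]
tool_rot: [0.0, 0.749, 0.662, 0.0]
wrist_force: [3.2, -0.4, 2.7]
grip_width: 0.508
grip_force: 32.0
```

```bash
python3 st.py
```

```text
shift [ 0.     -0.0002  0.    ] yaw -7.07 roll 72.93
14.7 [ 0.5171 -0.2444  0.108 ] [ 3.2  -0.41  2.65] [ 0.003 -0.591 -0.024] 47.7 -0.27 -0.3825
```

The side force and j6 torque have changed, so I'll take smaller steps.

Call:
jog_arm --motion '[{"linear":[0,0,0],"roll":-0.5,"claw":255},{"linear":[0,0,0],"roll":-1,"claw":255},{"linear":[0,0,0],"roll":-1,"claw":255}]'

```text
clock: 15.08
tcp_pos: [0.5171, -0.2444, 0.108]
tool_rot: [0.0, 0.744, 0.669, 0.0]
wrist_force: [5.3, 0.5, 0.2]
grip_width: 0.512
grip_force: 32.0
```

```bash
python3 st.py
```

```text
shift [ 0.     -0.0002  0.    ] yaw -6.07 roll 73.93
15.075 [ 0.5171 -0.2444  0.108 ] [5.35 0.49 0.17] [ 0.008 -1.042 -0.163] 48.1 -0.242 -0.3999
```

Call:
jog_arm --motion '[{"linear":[0,0,0],"roll":-0.5,"claw":255},{"linear":[0,0,0],"roll":-1,"claw":255},{"linear":[0,0,0],"roll":-1,"claw":255}]'

```text
clock: 15.45
tcp_pos: [0.5171, -0.2444, 0.108]
tool_rot: [0.0, 0.738, 0.675, 0.0]
wrist_force: [6.1, 0.3, 0.9]
grip_width: 0.512
grip_force: 32.0
```

```bash
python3 st.py
```

```text
shift [ 0.     -0.0002  0.    ] yaw -5.08 roll 74.92
15.45 [ 0.5171 -0.2444  0.108 ] [6.11 0.28 0.87] [-1.000e-03 -1.066e+00 -3.220e-01] 48.1 -0.371 -0.4173
```

The stop is felt: the moment rose steadily to -0.32 N m. Easing off.

Call:
jog_arm --motion '[{"linear":[0,0,0],"roll":1,"claw":255},{"linear":[0,0,0],"roll":2,"claw":255},{"linear":[0,0,0],"roll":3,"claw":255},{"linear":[0,0,0],"roll":3,"claw":255}]'

```text
clock: 15.95
tcp_pos: [0.5169, -0.2445, 0.108]
tool_rot: [0.0, 0.755, 0.655, 0.0]
wrist_force: [4.1, -0.7, 1.5]
grip_width: 0.507
grip_force: 32.0
```

```bash
python3 st.py
```

```text
shift [0.0001 0.     0.    ] yaw -8.09 roll 71.91
15.95 [ 0.5169 -0.2445  0.108 ] [ 4.14 -0.72  1.53] [-0.059 -0.76  -0.04 ] 47.6 0.137 -0.3647
```

Call:
jog_arm --motion '[{"linear":[0,0,-0.0005],"roll":0,"claw":255},{"linear":[0,0,-0.001],"roll":0,"claw":255},{"linear":[0,0,-0.002],"roll":0,"claw":255},{"linear":[0,0,-0.002],"roll":0,"claw":255}]'

```text
clock: 16.45
tcp_pos: [0.5168, -0.2444, 0.11]
tool_rot: [-0.0, 0.755, 0.656, -0.0]
wrist_force: [4.0, 0.2, 1.0]
grip_width: 0.512
grip_force: 32.0
```

```bash
python3 st.py
```

```text
shift [-0.      0.0001  0.002 ] yaw -8.08 roll 71.92
16.45 [ 0.5168 -0.2444  0.11  ] [4.01 0.17 0.97] [-0.01  -0.757 -0.085] 48.1 -0.062 -0.3648
```

Fz stays small, so the cap is free. Lifting on, straight up.

Call:
jog_arm --motion '[{"linear":[0,0,-0.002],"roll":0,"claw":255},{"linear":[0,0,-0.004],"roll":0,"claw":255},{"linear":[0,0,-0.006],"roll":0,"claw":255},{"linear":[0,0,-0.006],"roll":0,"claw":255}]'

```text
clock: 16.95
tcp_pos: [0.5166, -0.2443, 0.1159]
tool_rot: [-0.0, 0.755, 0.656, -0.0]
wrist_force: [2.2, 1.8, -1.3]
grip_width: 0.512
grip_force: 32.0
```

```bash
python3 st.py
```

```text
shift [-0.0001  0.0003  0.0079] yaw -8.08 roll 71.92
16.95 [ 0.5166 -0.2443  0.1159] [ 2.17  1.85 -1.27] [ 0.295 -0.435 -0.05 ] 48.2 -0.045 -0.3648
```

Call:
jog_arm --motion '[{"linear":[0,0,-0.004],"roll":0,"claw":255},{"linear":[0,0,-0.008],"roll":0,"claw":255},{"linear":[0,0,-0.013],"roll":0,"claw":255},{"linear":[0,0,-0.02],"roll":0,"claw":255},{"linear":[0,0,-0.03],"roll":0,"claw":255},{"linear":[0,0,-0.045],"roll":0,"claw":255},{"linear":[0,0,-0.06],"roll":0,"claw":255},{"linear":[0,0,-0.06],"roll":0,"claw":255}]'

```text
clock: 17.95
tcp_pos: [0.5173, -0.2447, 0.1776]
tool_rot: [0.001, 0.755, 0.656, 0.0]
wrist_force: [0.5, -0.8, -0.2]
grip_width: 0.51
grip_force: 32.0
```

```bash
python3 - <<'E'
from h import *
s=arm.sense();print(s['wrist_force'],s['tcp_pos'],s['grip_width'])
shift([.514,-.012,.17],0);shift([.514,-.012,.17],-80)
snap('wrist','w4.png')
E
```

```text
[ 0.49206673 -0.83965183 -0.1876678 ] [ 0.51732464 -0.24466679  0.17757858] 0.5095105073140194
shift [ 0.2299 -0.036   0.0073] yaw -8.08 roll -8.08
shift [ 0.2299 -0.036   0.0073] yaw -8.08 roll 71.92
```

View pics/w4.png

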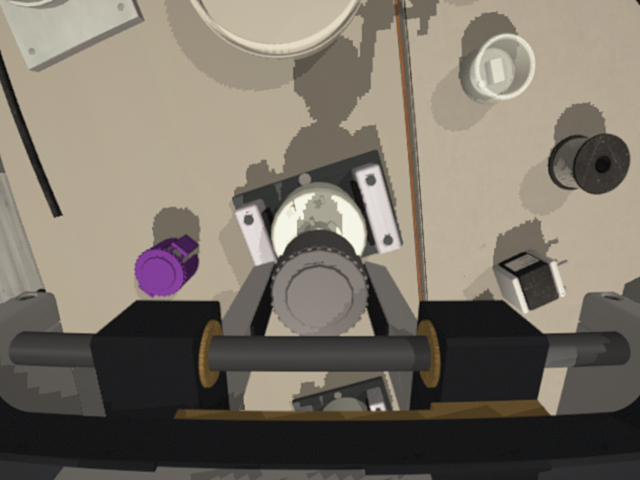

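The wrist view shows the cap held upright at (320,285), clear of the jar neck at (320,215). I'll carry it over the dish and part of the way down.

Call:
jog_arm --motion '[{"linear":[0.02,-0.003,0],"roll":0,"claw":255},{"linear":[0.05,-0.008,0],"roll":0,"claw":255},{"linear":[0.085,-0.013,0],"roll":0,"claw":255},{"linear":[0.12,-0.019,0],"roll":0,"claw":255},{"linear":[0.155,-0.024,0],"roll":0,"claw":255},{"linear":[0.19,-0.03,0],"roll":0,"claw":255},{"linear":[0.215,-0.034,0],"roll":0,"claw":255},{"linear":[0.23,-0.036,0],"roll":0,"claw":255},{"linear":[0.23,-0.036,0.02],"roll":0,"claw":255},{"linear":[0.23,-0.036,0.05],"roll":0,"claw":255},{"linear":[0.23,-0.036,0.075],"roll":0,"claw":255},{"linear":[0.23,-0.036,0.085],"roll":0,"claw":255},{"linear":[0.23,-0.036,0.085],"roll":0,"claw":255}]'

```text
clock: 19.62
tcp_pos: [0.5134, -0.0116, 0.0908]
tool_rot: [-0.0, 0.755, 0.655, -0.0]
wrist_force: [-0.7, 0.3, -0.7]
grip_width: 0.508
grip_force: 32.0
```

```bash
python3 - <<'E'
from h import *
s=arm.sense();print(s['wrist_force'],s['tcp_pos'],s['grip_width'])
shift([.514,-.012,.041],-8)
snap('wrist','w5.png')
E
```

```text
[-0.72829925  0.3237969  -0.67682318] [ 0.51339689 -0.01157654  0.09081279] 0.5081072780311436
shift [-0.0003  0.0007  0.0498] yaw -8.09 roll -0.09
```

View pics/w5.png

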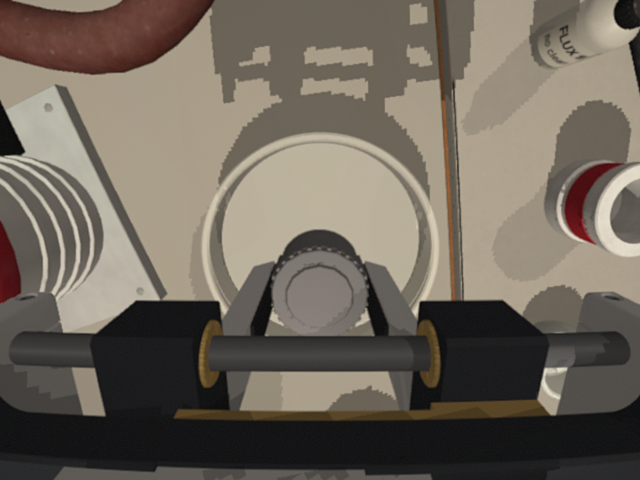

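The cap is centred over the dish, whose rim spans columns 203-438. Lowering to just short of the floor, then feeling for contact.

Call:
jog_arm --motion '[{"linear":[0,0.0005,0.015],"roll":0,"claw":255},{"linear":[0,0.0005,0.03],"roll":0,"claw":255},{"linear":[0,0.0005,0.04],"roll":0,"claw":255},{"linear":[0,0.0005,0.046],"roll":0,"claw":255},{"linear":[0,0.0005,0.049],"roll":0,"claw":255},{"linear":[0,0.0005,0.05],"roll":0,"claw":255},{"linear":[0,0.0005,0.05],"roll":0,"claw":255}]'

```text
clock: 20.55
tcp_pos: [0.5141, -0.0117, 0.0412]
tool_rot: [0.0, 0.755, 0.656, 0.0]
wrist_force: [0.6, -0.2, -1.3]
grip_width: 0.51
grip_force: 32.0
```

```bash
python3 st.py
```

```text
shift [-0.23    0.0355 -0.0668] yaw -8.08 roll 71.92
20.55 [ 0.5141 -0.0117  0.0412] [ 0.57 -0.18 -1.3 ] [-0.085  0.1   -0.009] 47.9 0.0 0.047
```

Call:
jog_arm --motion '[{"linear":[0,0,0.0005],"roll":0,"claw":255},{"linear":[0,0,0.001],"roll":0,"claw":255},{"linear":[0,0,0.001],"roll":0,"claw":255},{"linear":[0,0,0.001],"roll":0,"claw":255}]'

```text
clock: 21.05
tcp_pos: [0.5142, -0.0117, 0.0404]
tool_rot: [0.0, 0.755, 0.656, 0.0]
wrist_force: [-2.0, -0.2, 4.8]
grip_width: 0.513
grip_force: 32.0
```

```bash
python3 st.py
```

```text
shift [-0.23    0.0354 -0.0675] yaw -8.08 roll 71.92
21.05 [ 0.5142 -0.0117  0.0404] [-2.01 -0.18  4.8 ] [-0.024  0.588 -0.01 ] 48.2 0.0 0.0471
```

The cap is touching the floor at about 5 N. Opening to about 80 mm so the fingers clear the dish wall, then withdrawing straight up.

Call:
jog_arm --motion '[{"linear":[0,0,0],"roll":0,"claw":120},{"linear":[0,0,0],"roll":0,"claw":100},{"linear":[0,0,0],"roll":0,"claw":80},{"linear":[0,0,0],"roll":0,"claw":60},{"linear":[0,0,0],"roll":0,"claw":40},{"linear":[0,0,0],"roll":0,"claw":40},{"linear":[0,0,0],"roll":0,"claw":40},{"linear":[0,0,0],"roll":0,"claw":40}]'

```text
clock: 22.05
tcp_pos: [0.5141, -0.0117, 0.0399]
tool_rot: [-0.0, 0.755, 0.656, -0.0]
wrist_force: [-0.8, 0.1, 0.5]
grip_width: 0.844
grip_force: 0.0
```

```bash
python3 st.py
```

```text
shift [-0.23    0.0355 -0.0681] yaw -8.08 roll 71.92
22.05 [ 0.5141 -0.0117  0.0399] [-0.83  0.07  0.46] [-0.084  0.043 -0.042] 79.4 0.0 0.047
```

Call:
jog_arm --motion '[{"linear":[0,0,-0.005],"roll":0,"claw":40},{"linear":[0,0,-0.015],"roll":0,"claw":40},{"linear":[0,0,-0.035],"roll":0,"claw":40},{"linear":[0,0,-0.065],"roll":0,"claw":40},{"linear":[0,0,-0.1],"roll":0,"claw":40},{"linear":[0,0,-0.14],"roll":0,"claw":40},{"linear":[0,0,-0.18],"roll":0,"claw":40},{"linear":[-0.03,0,-0.21],"roll":0,"claw":40},{"linear":[-0.07,0,-0.22],"roll":0,"claw":40},{"linear":[-0.09,0,-0.22],"roll":0,"claw":40},{"linear":[-0.09,0,-0.22],"roll":0,"claw":40},{"linear":[-0.09,0,-0.22],"roll":0,"claw":40}]'

```text
clock: 23.55
tcp_pos: [0.5014, -0.1002, 0.2601]
tool_rot: [-0.0, 0.755, 0.656, 0.0]
wrist_force: [-0.6, 0.5, 0.3]
grip_width: 0.844
grip_force: 0.0
```

```bash
python3 - <<'E'
from h import *
s=snap('wrist','w6.png')
for t in('cap_top','cap_centre','dish_floor'): print(t,[(round(r['p'],2),np.round(r['position'],3).tolist()) for r in arm.spot_point('wrist',t)][:3])
P,u,v=cloud(s); t=P[(np.hypot(*(P[:,:2]-[.514,-.012]).T)<.023)]; print(np.percentile(t[:,2],[10,50,90]))
E
```

```text
cap_top [(0.89, [0.512, -0.013, 0.046])]
cap_centre [(0.92, [0.514, -0.007, 0.03]), (0.76, [0.36, -0.266, 0.023])]
dish_floor []
[0.04652292 0.04784016 0.04925658]
```

View pics/w6.png

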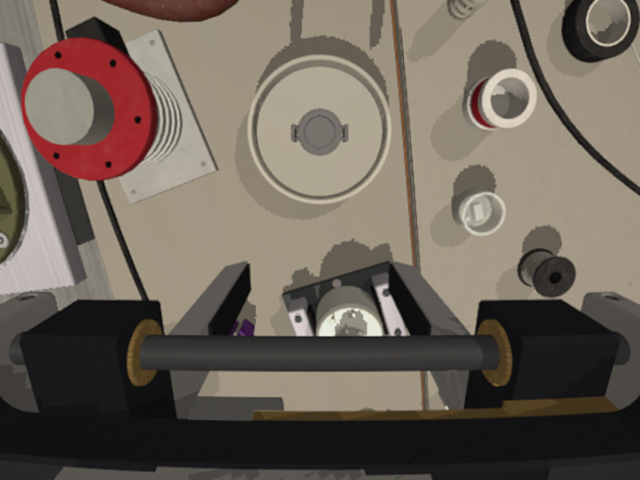

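The cap stands upright at (320,132) in the middle of the dish, top at z 0.047, with its tabs out again. The other things stand where they were and the gripper is clear. Handing in.

```bash
python3 -c "
from rig import arm
print(arm.job_done())"
```

```text
the job is handed in; nothing more can be done
None
```

The cap is off the jar and standing upright in the middle of the resin dish, the other things look undisturbed, and the job was handed in at about 24 s (no verdict was returned).

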